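Start a reading on the vial reader

ROBOT

A 6-joint arm with a two-finger parallel gripper is mounted at the origin on the work surface. World frame = base frame: x ahead of the robot, y to its left, z up, the work surface at z = 0. Lengths are in m, angles in rad, forces in N, time in s.
With the tool pointing down it reaches from about 0.25 to 0.725 m from the base axis. Payload 4 kg.
Tool frame: the origin (TCP) lies at the very end of the fingers, on their centre line; the grasp point (between the pads) lies 19 mm behind it; x points along the fingers, z is the direction in which the jaws open and shut, and the axes are right-handed (so a half turn about x gives the same grasp; the last joint's range is limited). The gripper opens to 85 mm and grips with 20 to 120 N. Pads are 22 mm wide; open, the fingers measure 114 mm over their backs; the gripper's body (76 mm by 85 mm) begins 54 mm behind the grasp point. The pads swing forward as they close: fully open they stand 13 mm farther back than shut.
Start: joints at [-1.155, 0.241, 0.005, 1.335, 0, 1.571], TCP at [0.202, -0.457, 0.195] pointing down, gripper open.
Joint ranges: [-2.72, 2.72], [-1.05, 1.87], [-1.09, 1.28], [-1.99, 2.15], [-1.42, 1.44], [-3.14, 3.14]. Speed limits (rad/s): [2.79, 2.79, 3.14, 3.14, 3.14, 3.14].

INTERFACE

Orientations are given as a unit quaternion [x, y, z, w].
In Python, from workcell import bot gives the robot as it stands.
- The arm moves only by the tool apply_moves, never from a script. Its argument "targets" is one flat list of numbers, 7 for each row, row after row: the shift along the tool's x, y, z in units of 25 cm (1.0 is 25 cm), then the turn, a rotation vector about the tool's x, y, z in units of 0.5 rad (1.0 is 0.5 rad), then the opening, from 0 (shut) to 1 (fully open). In form: [tx, ty, tz, wx, wy, wz, claw, tx, ty, tz, wx, wy, wz, claw, ...]. A call has 1 to 12 rows; each row is the pose to reach, as a shift and turn from the pose commanded when the call began, along the tool's axes at that moment; what a row does not reach only later rows make up. A row lasts 1/12 s, in which the tool goes at most 41.7 mm and 7.16 degrees, less where a joint would pass 70% of its speed; a pose out of reach is approached as far as the arm can. A call with a number of a shift or a turn outside -1 to 1 is refused whole. A call with a gripper value outside its range is refused whole. The fingers move at their own pace and stop on an object; the grip force is fixed at half the most. Time passes only in rows, so rows that repeat a pose let the fingers close. It gives the time, the measured TCP pose, the force and the opening at its end, in the units of the state.
- bot.get_obs(): the state, without advancing time (a new reading comes with each control period).
- bot.camera(name): name is "scene" or "top" or "wrist"; returns (picture, depth): 420x560x3 uint8, red, green, blue; 420x560 float32, m along the optical axis (not along the pixel's ray), 0 where there is no reading.
- bot.camera_params(name): a dict with "fx", "fy", "cx", "cy" (pixels), "dist" ([k1, k2, p1, p2, k3] as OpenCV has them; the pictures are not rectified), "T" (4x4, takes a point from camera to world coordinates); the wrist camera has in their place "tool_from_camera" (4x4, takes a point from camera to tool coordinates, whose origin is the TCP and whose axes are the tool frame's). Camera axes: x right, y up, looking along -z (the intrinsics and any distortion apply to the point x, -y, -z); pixel columns grow to the right and rows downward; lengths in m; the calibration is good to about 2 mm. A picture is of the moment at which its call begins: read the wrist's pose just before it. camera_params takes no time and is no camera call.
- bot.job_done(): hands the job in, once; it reports no verdict.
The state is a dict: "clock": time; "joint_pos": joint angles; "joint_vel": joint speeds; "tau": joint torques, N m; "eef_pos": TCP position; "tool_rot": TCP orientation; "ft_force": force on the tool from outside, world axes, zero at the start; "ft_torque": the same for the moment, N m; "grip_width": finger opening in m.
Only numpy, scipy, OpenCV 4.12 (cv2) and the standard library are available. Lean on these libraries where they do the work, as an engineer would, in place of code of your own. Each camera call takes 0.05 s, during which the arm holds its last target.

TASK

Start a reading on the vial reader, using only the closed fingers: push its open sample tray fully home, then press the raised end of the rocker switch on its deck until the switch has tipped right over, then press the round key all the way down, hold it down for about a second and let go. Do it in that order, do not press the square key or the long bar key, and do not pick up or shift any of the things standing on and around the reader.

Things in the scene. Friction and masses are not known exactly. Their poses are not given: they have to be found in the camera images.
- reader: low white box fixed to the bench, 220 mm deep (x), 360 mm wide (y), deck 90 mm high. Origin: centre of its underside; x points from its front (tray side, towards the robot) to its back. A row of four white controls in black surrounds crosses the deck at x = -55, y = -90, -30, 30, 90 mm, in any order: round, square and bar key, rocker. Behind the row a flat screen, top 111 mm above the bench.
- tray (a joint): how far the sample tray stands out of the reader's front (m): 0 = fully home, 0.055 = fully out. It slides along the reader's x with about 2.5 N of friction, stays where it is left and has a hard stop at 0.
- tray_face (a point): centre of the outer face of the tray's front panel, a grey upright panel 134 mm wide, 50 mm high (33 to 83 mm above the bench) and 12 mm thick, facing the reader's -x. Moves with the tray; home, it stands 122.5 mm in front of the reader's centre. Behind the panel are the tray's vials.
- rocker (a joint): rocker switch angle (rad): 0 = off, 0.36 = tipped right over. It stays where it is left; friction 0.05 N m (about 3 N at the press point).
- rocker_press (a point): press point on the raised half of the rocker, 16 mm from its pivot towards the reader's front. The rocker is a shallow V, 44 mm long (reader's x), 24 mm wide; its front half (robot side) is raised while off, its end 18 mm above the deck. Tipped right over, that half lies level 100 mm above the bench and the far half stands up.
- key_round (a joint): travel of the round key: 0 = up, 0.006 = fully down (m); springs back; about 1 N to start, 5 N at the bottom.
- key_round_top (a point): centre of the top of the round start key, 28 mm across. Top face 13 mm above the deck (103 mm above the bench) when up. 
- key_square (a joint): travel of the square key: 0 = up, 0.006 = fully down (m); springs back; about 1 N to start, 5 N at the bottom.
- key_square_top (a point): centre of the top of the square key, 26 mm by 26 mm, not to be pressed. Top face 13 mm above the deck (103 mm above the bench) when up. 
- key_bar (a joint): travel of the bar key: 0 = up, 0.006 = fully down (m); springs back; about 1 N to start, 5 N at the bottom.
- key_bar_top (a point): centre of the top of the bar key, 16 mm (reader's x) by 44 mm (reader's y), not to be pressed. Top face 13 mm above the deck (103 mm above the bench) when up. 
- reagent: Bystander, loose, to be left alone. Origin at the centre of its underside. Brown reagent bottle, 56 mm across, 120 mm high, on the bench in front of the reader to the left of the tray.
- beaker: Bystander, loose, to be left alone. Origin at the centre of its underside. Clear beaker, 66 mm across, 85 mm high, on the bench in front of the reader to the right of the tray.
- jar: Bystander, loose, to be left alone. Origin at the centre of its underside. Small clear capped jar, 36 mm across, 45 mm high, standing on the reader's deck behind the row of controls.
- stand: Bystander, loose, to be left alone. Origin at the centre of its underside. Green leaning card stand, 75 by 60 mm, about 85 mm high, on the bench to the right of the reader.
- rack: Bystander, loose, to be left alone. Origin at the centre of its underside. White tube rack, 70 by 110 by 50 mm with capped tubes up to 99 mm high, on the bench to the left of the reader.
- timer: Bystander, loose, to be left alone. Origin at the centre of its underside. Flat black timer, 55 by 55 by 18 mm, on the bench to the right of the reader, towards the robot.

How it is judged:
By the outcome, as a careful person would: the job done as asked, in the order asked, and still so for the second after the job is handed in, with the robot touching nothing.
It also fails if it takes over 42 s, if anything falls off the work surface, if the arm or the gripper's body presses on something with over 40 N, if the wrist force passes 120 N, or if a joint passes its speed limit or range.

## Working session

There is one attempt and no reset: what is moved stays moved. The work goes in short steps, Python scripts to look and compute and a tool call to move; the robot and the scene stay as the last step left them, time stands still between calls to the robot, and variables do not carry over. Pictures are saved under pics/ and viewed, and the job is handed in when it is done.

Besides the shell and the picture viewer there is one more tool, called after "Emit:" in YAML: its name, and indented under it one key for each argument. apply_moves: Moves the arm, as the interface text tells. Its arguments: {"type":"object","properties":{"targets":{"type":"array"}},"required":["targets"]}

```bash
ls; mkdir -p pics; python3 - <<'E'
from workcell import bot
import cv2,numpy as np
o=bot.get_obs();print(o)
for n in ["scene","top"]:
    p,d=bot.camera(n);cv2.imwrite(f"pics/{n}0.png",p[:,:,::-1]);np.savez(f"{n}0.npz",p=p,d=d)
    print(n,bot.camera_params(n))
print(bot.camera_params("wrist"))
E
```

```text
pics
{'clock': 0.0, 'joint_pos': array([-1.15502913e+00,  2.41395524e-01,  3.72218916e-03,  1.33517075e+00,
        1.01443533e-05,  1.57082925e+00]), 'joint_vel': array([-1.75300935e-03,  2.81294776e-04,  7.34045136e-04, -2.42853146e-05,
       -4.51705920e-04,  1.41860790e-04]), 'tau': array([ 1.17303785e-03, -3.72315609e+01,  2.52408904e+01,  1.69121136e-02,
        5.54219241e-05, -1.60667912e-05]), 'eef_pos': array([ 0.20166833, -0.45676606,  0.19442095]), 'tool_rot': array([ 0.386448  ,  0.59302768, -0.38565149,  0.59181843]), 'ft_force': array([ 0.4652299 , -0.21773138, -0.44971858]), 'ft_torque': array([-0.03844172,  0.02220619, -0.0322213 ]), 'grip_width': 0.08568726066616572}
scene {'fx': 396.1407637386756, 'fy': 396.1407637386756, 'cx': 269.7222665325257, 'cy': 211.25734650896638, 'dist': array([0.00501055, 0.        , 0.        , 0.        , 0.        ]), 'T': array([[ 0.85751   , -0.40351442,  0.31914373,  0.87286361],
       [ 0.51445152,  0.67741276, -0.52578664, -0.37956902],
       [-0.00402954,  0.61505128,  0.78847682,  0.68274119],
       [ 0.        ,  0.        
[... 312 characters left out ...]
02732435,  0.01605352,  0.0385015 ],
       [ 0.01960761,  0.13521995,  0.99062158,  1.03839536],
       [ 0.        ,  0.        ,  0.        ,  1.        ]])}
{'fx': 347.6898139970312, 'fy': 347.6898139970312, 'cx': 280.803037239095, 'cy': 210.15336411089672, 'dist': array([0.00864062, 0.        , 0.        , 0.        , 0.        ]), 'tool_from_camera': array([[-1.13951255e-03,  2.81157004e-01, -9.59661107e-01,
        -1.79543345e-01],
       [-4.84342236e-06,  9.59661729e-01,  2.81157192e-01,
         7.19072905e-02],
       [ 9.99999351e-01,  3.25030193e-04, -1.09218482e-03,
         8.20003222e-04],
       [ 0.00000000e+00,  0.00000000e+00,  0.00000000e+00,
         1.00000000e+00]])}
```

View pics/scene0.png

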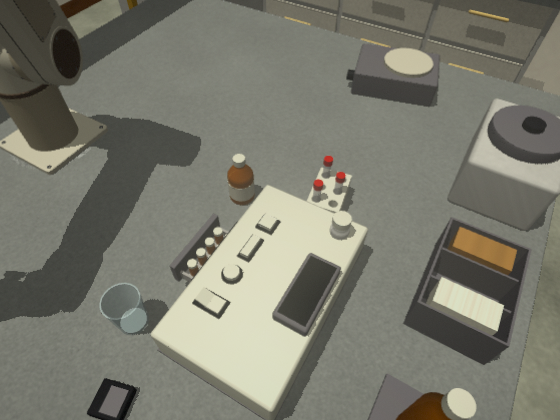

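View pics/top0.png

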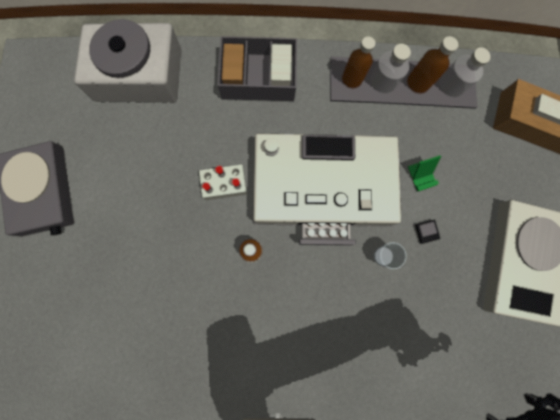

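The top view shows square (291,198), bar (316,199), round (341,199) and rocker (366,199). The tray is at about (327,233), the bottle at (250,250), and the beaker at (390,256). I'll zoom in to get accurate pixels.

```bash
cat > h.py <<'E'
import numpy as np,cv2
from workcell import bot
def ray(n,uv,par=None):
    c=par or bot.camera_params(n);K=np.array([[c['fx'],0,c['cx']],[0,c['fy'],c['cy']],[0,0,1]])
    q=cv2.undistortPoints(np.array(uv,float).reshape(-1,1,2),K,c['dist']).reshape(-1,2)
    d=np.c_[q[:,0],-q[:,1],-np.ones(len(q))]
    T=c['T'];return T[:3,3],d@T[:3,:3].T
def onz(n,uv,z):
    o,d=ray(n,uv);z=np.broadcast_to(z,len(d));s=(z-o[2])/d[:,2];return o+d*s[:,None]
E
python3 - <<'E'
import cv2,numpy as np
p=np.load("top0.npz")['p'][:,:,::-1]
cv2.imwrite("pics/topz.png",cv2.resize(p[125:275,240:415],None,fx=4.5,fy=4,interpolation=cv2.INTER_CUBIC)[:600])
p=np.load("scene0.npz")['p'][:,:,::-1]
cv2.imwrite("pics/scz.png",cv2.resize(p[180:380,150:390],None,fx=3,fy=3,interpolation=cv2.INTER_CUBIC))
# automated masks
from h import *
p=np.load("top0.npz")['p']
g=p.min(2)
m=(g>150).astype(np.uint8)
cs,_=cv2.findContours(m[120:290,240:415],cv2.RETR_CCOMP,cv2.CHAIN_APPROX_NONE)
for c in cs:
    if cv2.contourArea(c)>25:
        r=cv2.minAreaRect(c);print(np.round(np.array(r[0])+[240,120],1),np.round(r[1],1),r[2],cv2.contourArea(c))
E
```

```text
[249.5 249.5] [9. 9.] 90.0 66.5
[343.5 229.5] [11.  5.] 90.0 33.5
[333.3 229.6] [ 6.5 11.3] 6.34019136428833 42.0
[322.4 229.4] [ 6.4 12.9] 6.34019136428833 49.5
[311.9 229.1] [ 7.4 12.1] 6.340191841125488 49.5
[316.  198.5] [ 5. 16.] 90.0 79.5
[242. 178.] [26.  4.] 90.0 63.0
[327.9 178. ] [145.2  85.4] 0.6585432291030884 10561.5
[315. 199.] [24. 12.] 0.0 278.0
[340. 199.] [16. 16.] 0.0 138.5
[290.5 199. ] [17. 16.] 0.0 176.5
[364.5 199.5] [23. 15.] 90.0 231.5
[267.7 149. ] [20.2 13.4] 34.695152282714844 149.0
```

View pics/topz.png

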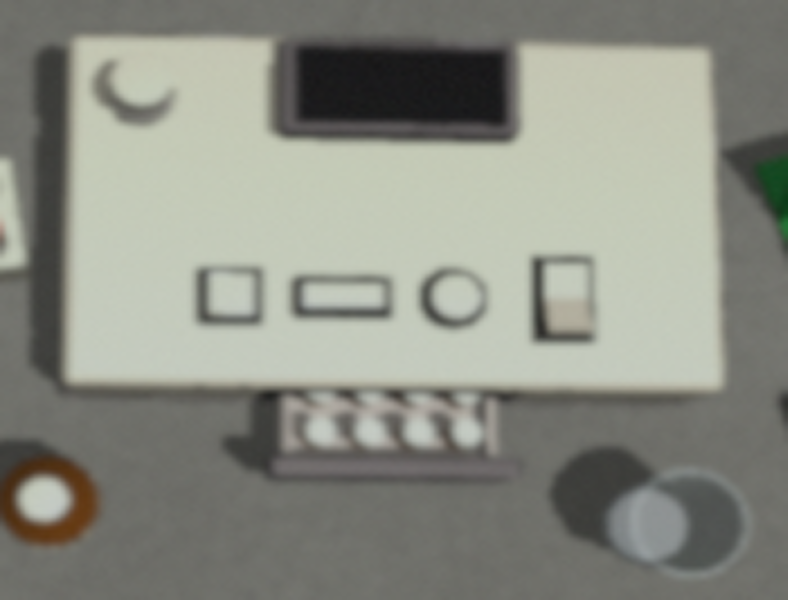

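View pics/scz.png

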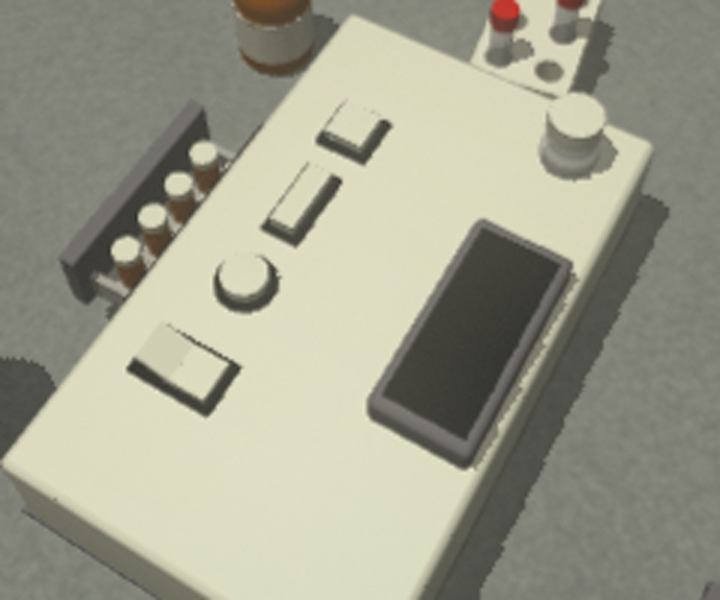

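```bash
python3 - <<'E'
from h import *
f=lambda a:(np.array(a,float)+.5)/[4.5,4]-.5+[240,125]
g=lambda a:(np.array(a,float)+.5)/3-.5+[150,180]
np.set_printoptions(precision=4,suppress=True)
C=onz('top',f([(72,37),(710,48),(723,388),(65,383)]),.09);print("deck",C, np.linalg.norm(np.roll(C,-1,0)-C,axis=1))
print(C.mean(0), "yaw",np.arctan2(*(C[0]+C[1]-C[2]-C[3])[[1,0]]), np.arctan2(*-(C[1]+C[2]-C[0]-C[3])[[0,1]])) 
k=[(232,295),(343,298),(455,297),(568,287)]
print("top keys",onz('top',f(k),[.103,.103,.103,.1]))
k=[(352,128),(302,201),(244,279)]
print("scene keys",onz('scene',g(k),.103))
print("panel top outer edge",onz('top',f([(272,466),(517,464)]),.083), onz('scene',g([(192,100),(63,262)]),.083))
print("beaker rim",onz('top',f([(688,523)]),.085),"bottle",onz('top',f([(45,500)]),.12))
print("scene deck front corners",onz('scene',g([(350,15),(5,463),(652,148)]),.09))
E
```

```text
deck [[ 0.804   0.078   0.09  ]
 [ 0.8099 -0.2782  0.09  ]
 [ 0.5951 -0.2807  0.09  ]
 [ 0.5889  0.0747  0.09  ]] [0.3562 0.2148 0.3554 0.2152]
[ 0.6995 -0.1016  0.09  ] yaw 0.013535623297829836 -0.01690057440102913
top keys [[ 0.6426 -0.0125  0.103 ]
 [ 0.6425 -0.0715  0.103 ]
 [ 0.6448 -0.1314  0.103 ]
 [ 0.6532 -0.1932  0.1   ]]
scene keys [[ 0.6471 -0.0174  0.103 ]
 [ 0.6494 -0.077   0.103 ]
 [ 0.6495 -0.1364  0.103 ]]
panel top outer edge [[ 0.5425 -0.037   0.083 ]
 [ 0.5468 -0.1691  0.083 ]] [[ 0.5401 -0.0382  0.083 ]
 [ 0.5457 -0.1724  0.083 ]]
beaker rim [[ 0.513 -0.262  0.085]] bottle [[0.518  0.0816 0.12  ]]
scene deck front corners [[ 0.5924  0.0701  0.09  ]
 [ 0.5999 -0.2811  0.09  ]
 [ 0.8072  0.0715  0.09  ]]
```

```bash
python3 - <<'E'
from h import *
from scipy.spatial.transform import Rotation as R
np.set_printoptions(precision=4,suppress=True)
o=bot.get_obs();r=R.from_quat(o['tool_rot']);M=r.as_matrix();print(M)
# target: tool x down, tool z along +-reader y
a=.0155
for s in (1,-1):
    z=s*np.array([-np.sin(a),np.cos(a),0]);x=np.array([0,0,-1.]);T=np.c_[x,np.cross(z,x),z]
    print(s,(r.inv()*R.from_matrix(T)).as_rotvec()/.5, "toolY",T[:,1])
    xx=np.array([np.cos(a),np.sin(a),0])*s;T=np.c_[x,np.cross(xx,x),xx]
    print('zx',s,(r.inv()*R.from_matrix(T)).as_rotvec()/.5)
E
```

```text
[[-0.0008  0.9148  0.4039]
 [ 0.0018  0.4039 -0.9148]
 [-1.     -0.     -0.0019]]
1 [-5.4826 -0.0011 -0.0053] toolY [-0.9999 -0.0155 -0.    ]
zx 1 [-2.341  -0.0034 -0.0022]
-1 [ 0.8006 -0.0038  0.0008] toolY [0.9999 0.0155 0.    ]
zx -1 [ 3.9422 -0.0025  0.0038]
```

Emit:
apply_moves:
  targets: [0,0.2,-0.1,0.2,0,0,0,0,0.4,-0.2,0.4,0,0,0,0,0.6,-0.3,0.6,0,0,0,0,0.8,-0.4,0.8,0,0,0,0,0.8,-0.4,0.8,0,0,0,0,0.8,-0.4,0.8,0,0,0,0,0.8,-0.4,0.8,0,0,0]

```text
clock: 0.68
eef_pos: [0.3463, -0.2821, 0.195]
tool_rot: [0.495, 0.506, -0.494, 0.505]
ft_force: [-0.5, -0.2, -0.6]
grip_width: 0.0008
```

```bash
cat > to.py <<'E'
import sys
from h import *
from scipy.spatial.transform import Rotation as R
np.set_printoptions(precision=4,suppress=True)
o=bot.get_obs();r=R.from_quat(o['tool_rot'])
a=.0155;z=-np.array([-np.sin(a),np.cos(a),0]);x=np.array([0,0,-1.]);T=np.c_[x,np.cross(z,x),z]
print(o['clock'],o['eef_pos'],o['ft_force'],o['grip_width'])
if len(sys.argv)>3:
    t=np.array([float(v) for v in sys.argv[1:4]])
    print("shift",r.inv().apply(t-o['eef_pos'])/.25,"turn",(r.inv()*R.from_matrix(T)).as_rotvec()/.5)
E
python3 to.py .49 -.104 .18
```

```text
0.6833 [ 0.3463 -0.2821  0.195 ] [-0.5171 -0.2394 -0.6338] 0.0008017552547895236
shift [ 0.0611  0.5902 -0.6995] turn [ 0.0124 -0.0029 -0.0002]
```

Emit:
apply_moves:
  targets: [0,0.15,-0.18,0.012,0,0,0,0,0.3,-0.35,0.012,0,0,0,0,0.45,-0.52,0.012,0,0,0,0.06,0.59,-0.7,0.012,0,0,0,0.06,0.59,-0.7,0.012,0,0,0,0.06,0.59,-0.7,0.012,0,0,0,0.06,0.59,-0.7,0.012,0,0,0,0.06,0.59,-0.7,0.012,0,0,0]

```text
clock: 1.35
eef_pos: [0.489, -0.1077, 0.1794]
tool_rot: [0.496, 0.503, -0.498, 0.502]
ft_force: [0.7, 0.2, 0.2]
grip_width: 0.0
```

```bash
python3 to.py .50 -.104 .05; python3 - <<'E'
from h import *
from scipy.spatial.transform import Rotation as R
o=bot.get_obs();p,d=bot.camera("wrist");cv2.imwrite("pics/w1.png",p[:,:,::-1]);np.savez("w1.npz",p=p,d=d,pos=o['eef_pos'],q=o['tool_rot'])
E
```

```text
1.35 [ 0.489  -0.1077  0.1794] [0.6579 0.2399 0.233 ] 1.60058754035117e-05
shift [ 0.5174  0.0453 -0.0142] turn [-0.0078  0.0005  0.0044]
```

View pics/w1.png

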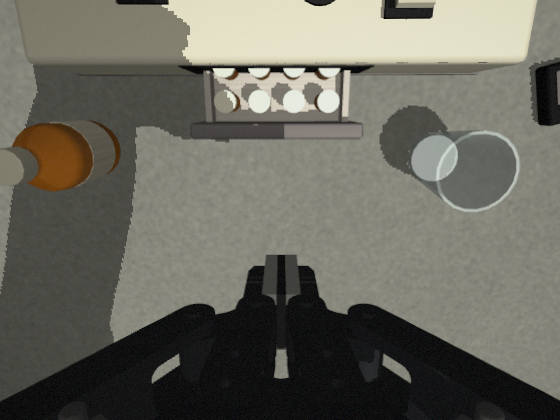

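```bash
cat >> h.py <<'E'
def wpar(f):
    from scipy.spatial.transform import Rotation as R
    c=dict(bot.camera_params('wrist'));T=np.eye(4);T[:3,:3]=R.from_quat(f['q']).as_matrix();T[:3,3]=f['pos'];c['T']=T@c['tool_from_camera'];return c
def wz(f,uv,z):
    o,d=ray('',uv,wpar(f));return o+d*((z-o[2])/d[:,2])[:,None]
E
python3 - <<'E'
from h import *
np.set_printoptions(precision=4,suppress=True)
f=np.load("w1.npz");print(wz(f,[(192,137),(362,137),(192,125),(362,123)],.083)); print(wz(f,[(28,63),(526,63)],.09))
E
```

```text
[[ 0.5388 -0.0389  0.083 ]
 [ 0.5403 -0.1711  0.083 ]
 [ 0.5479 -0.0395  0.083 ]
 [ 0.5509 -0.1703  0.083 ]]
[[ 0.5896  0.0726  0.09  ]
 [ 0.5938 -0.2823  0.09  ]]
```

Emit:
apply_moves:
  targets: [0.15,0.04,-0.01,-0.008,0,0.004,0,0.3,0.04,-0.01,-0.008,0,0.004,0,0.45,0.04,-0.01,-0.008,0,0.004,0,0.5,0.04,-0.01,-0.008,0,0.004,0,0.5,0.04,-0.01,-0.008,0,0.004,0,0.5,0.04,-0.01,-0.008,0,0.004,0]

```text
clock: 1.9
eef_pos: [0.4981, -0.1067, 0.0552]
tool_rot: [0.497, 0.503, -0.497, 0.503]
ft_force: [0.9, -0.1, -0.0]
grip_width: -0.0002
```

```bash
python3 to.py .567 -.104 .055
```

```text
1.9 [ 0.4981 -0.1067  0.0552] [ 0.8881 -0.1426 -0.0481] -0.00016523461647517988
shift [ 0.0009  0.2757 -0.0076] turn [-0.0086 -0.0001 -0.0008]
```

Emit:
apply_moves:
  targets: [0,0.03,0,0,0,0,0,0,0.06,0,0,0,0,0,0,0.09,0,0,0,0,0,0,0.12,0,0,0,0,0,0,0.14,0,0,0,0,0,0,0.16,0,0,0,0,0,0,0.18,0,0,0,0,0,0,0.2,0,0,0,0,0,0,0.22,0,0,0,0,0,0,0.24,0,0,0,0,0,0,0.24,0,0,0,0,0]

```text
clock: 2.82
eef_pos: [0.5604, -0.1044, 0.0554]
tool_rot: [0.497, 0.503, -0.496, 0.504]
ft_force: [0.6, -0.8, 0.1]
grip_width: 0.0002
```

Emit:
apply_moves:
  targets: [0,0.01,0,0,0,0,0,0,0.02,0,0,0,0,0,0,0.03,0,0,0,0,0,0,0.03,0,0,0,0,0]

```text
clock: 3.15
eef_pos: [0.5672, -0.1044, 0.0555]
tool_rot: [0.497, 0.503, -0.496, 0.504]
ft_force: [-0.2, -0.1, 0.4]
grip_width: 0.0002
```

```bash
cat > look.py <<'E'
import sys
from h import *
n,out=sys.argv[1:3]
o=bot.get_obs();p,d=bot.camera(n);q=p[:,:,::-1];np.savez(out+".npz",p=p,d=d,pos=o['eef_pos'],q=o['tool_rot'])
if len(sys.argv)>3:
    a,b,c,e=map(int,sys.argv[3:7]);q=q[b:e,a:c];s=min(800/q.shape[1],600/q.shape[0]);q=cv2.resize(q,None,fx=s,fy=s,interpolation=cv2.INTER_CUBIC);print('scale',s)
cv2.imwrite(f"pics/{out}.png",q)
E
python3 look.py wrist w2; python3 look.py scene s2 150 180 390 380
```

```text
scale 3.0
```

View pics/w2.png

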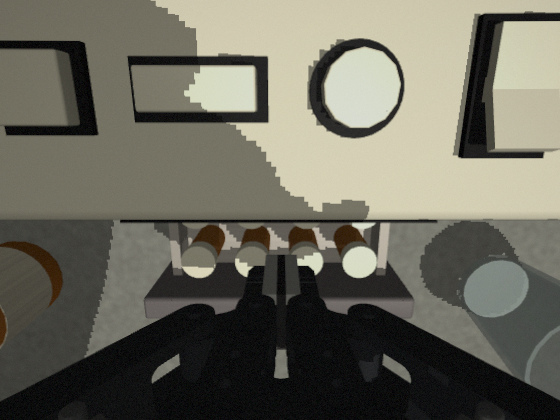

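View pics/s2.png

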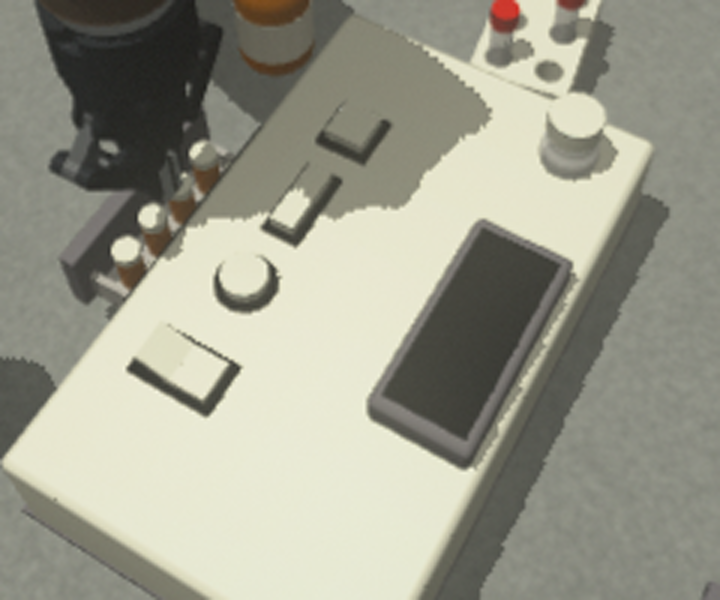

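```bash
python3 - <<'E'
from h import *
np.set_printoptions(precision=4,suppress=True)
f=np.load("w2.npz");print(f['pos']);print(wz(f,[(147,298),(412,298),(165,264),(395,264)],.083)); print(wz(f,[(300,220),(360,88)],.09)); print(wz(f,[(360,88)],.103))
d=f['d'];print(d[230:320:6,160],d[230:320:6,281],d[230:320:6,400])
par=wpar(f);K=par
def pt(n,par,d,u,v):
    o,r=ray('',[(u,v)],par);return o+r[0]*d[v,u]
for u,v in [(281,258),(281,270),(281,290),(281,310),(180,280),(200,295),(190,306),(400,306),(360,88),(300,210)]: print(u,v,pt(0,par,d,u,v))
s=np.load("s2.npz");sp=bot.camera_params('scene')
for z in [(75,265),(110,225),(90,250),(130,200),(170,175),(172,185),(110,180)]:
    u,v=int(150+z[0]/3),int(180+z[1]/3);print(z,pt(0,sp,s['d'],u,v))
E
```

```text
[ 0.5672 -0.1044  0.0555]
[[ 0.5491 -0.0397  0.083 ]
 [ 0.5508 -0.1697  0.083 ]
 [ 0.5674 -0.0499  0.083 ]
 [ 0.5688 -0.1595  0.083 ]]
[[ 0.5925 -0.1131  0.09  ]
 [ 0.6474 -0.1352  0.09  ]]
[[ 0.6467 -0.1324  0.103 ]]
[0.2483 0.2497 0.2504 0.2511 0.2521 0.2552 0.2551 0.2572 0.1903 0.184
 0.1777 0.1719 0.1713 0.1721 0.1727] [0.2051 0.2054 0.2068 0.2069 0.2089 0.1451 0.1378 0.1347 0.1291 0.124
 0.1208 0.1182 0.1193 0.1192 0.1194] [0.248  0.2487 0.2506 0.2524 0.2531 0.2535 0.2545 0.2572 0.258  0.1837
 0.178  0.1731 0.1711 0.1717 0.1711]
281 258 [ 0.5787 -0.105   0.0998]
281 270 [ 0.5789 -0.1049  0.1116]
281 290 [ 0.5787 -0.1049  0.1269]
281 310 [ 0.5727 -0.105   0.13  ]
180 280 [ 0.5492 -0.0506  0.0642]
200 295 [ 0.5502 -0.0653  0.0815]
190 306 [ 0.5796 -0.0765  0.1392]
400 306 [ 0.5468 -0.164   0.0839]
360 88 [ 0.6466 -0.1322  0.1039]
300 210 [ 0.5972 -0.113   0.0904]
(75, 265) [ 0.5514 -0.1687  0.0792]
(110, 225) [ 0.5523 -0.1388  0.081 ]
(90, 250) [ 0.551  -0.1553  0.0762]
(130, 200) [ 0.5508 -0.117   0.0801]
(170, 175) [ 0.579  -0.1079  0.1157]
(172, 185) [ 0.5791 -0.1073  0.1057]
(110, 180) [ 0.5799 -0.1507  0.1651]
```

```bash
python3 - <<'E'
from h import *
np.set_printoptions(precision=4,suppress=True)
sp=bot.camera_params('scene')
def pt(par,d,u,v):
    o,r=ray('',[(u,v)],par);return o+r[0]*d[v,u]
s0=np.load("scene0.npz");s=np.load("s2.npz")
for u,v in [(175,266),(183,257),(190,248)]: print(pt(sp,s0['d'],u,v),pt(sp,s['d'],u,v))
for v in range(225,262,2): print(v,[np.round(pt(sp,s['d'],u,v),3).tolist() for u in (203,206,209)])
p=s['p'][210:285,150:250,::-1];cv2.imwrite("pics/z.png",cv2.resize(p,None,fx=8,fy=8,interpolation=cv2.INTER_CUBIC))
o=bot.get_obs();print(o['joint_pos'],o['tau'])
E
```

```text
[ 0.5503 -0.1666  0.0819] [ 0.5503 -0.1666  0.0819]
[ 0.5505 -0.1449  0.0813] [ 0.5512 -0.1454  0.0826]
[ 0.549  -0.1233  0.0806] [ 0.55   -0.1241  0.0824]
225 [[0.585, -0.113, 0.165], [0.58, -0.102, 0.147], [0.579, -0.095, 0.139]]
227 [[0.584, -0.114, 0.159], [0.58, -0.103, 0.143], [0.582, -0.098, 0.139]]
229 [[0.579, -0.11, 0.145], [0.578, -0.103, 0.135], [0.58, -0.097, 0.13]]
231 [[0.581, -0.112, 0.143], [0.576, -0.101, 0.126], [0.575, -0.093, 0.116]]
233 [[0.58, -0.113, 0.138], [0.578, -0.105, 0.127], [0.575, -0.094, 0.111]]
235 [[0.582, -0.115, 0.136], [0.579, -0.106, 0.123], [0.579, -0.099, 0.114]]
237 [[0.576, -0.111, 0.121], [0.579, -0.107, 0.118], [0.578, -0.1, 0.108]]
239 [[0.575, -0.112, 0.115], [0.579, -0.108, 0.113], [0.578, -0.101, 0.103]]
241 [[0.575, -0.112, 0.109], [0.579, -0.11, 0.109], [0.579, -0.102, 0.099]]
243 [[0.575, -0.114, 0.105], [0.579, -0.111, 0.104], [0.571, -0.096, 0.078]]
245 [[0.574, -0.114, 0.098], [0.579, -0.112, 0.099], [0.571, -0.097, 0.072]]
247 [[0.551, -0.095, 0.048], [0.565, -0.1, 0.066], [0.57, -0.098, 0.067]]
249 [[0.568, -0.111, 0.075], [0.555, -0.092, 0.04], [0.57, -0.098, 0.06]]
251 [[0.569, -0.113, 0.073], [0.558, -0.096, 0.041], [0.569, -0.099, 0.053]]
253 [[0.573, -0.118, 0.076], [0.56, -0.099, 0.039], [0.567, -0.098, 0.044]]
255 [[0.574, -0.12, 0.072], [0.563, -0.103, 0.039], [0.585, -0.116, 0.076]]
257 [[0.573, -0.12, 0.065], [0.573, -0.113, 0.055], [0.591, -0.123, 0.084]]
259 [[0.573, -0.121, 0.059], [0.574, -0.115, 0.053], [0.596, -0.128, 0.088]]
261 [[0.573, -0.123, 0.055], [0.591, -0.132, 0.084], [0.598, -0.131, 0.089]]
[-0.1822  0.4817 -0.0209  1.0663  0.0004  2.9456] [  0.0232 -46.1274  23.0463  -0.0425   0.0035   0.0006]
```

View pics/z.png

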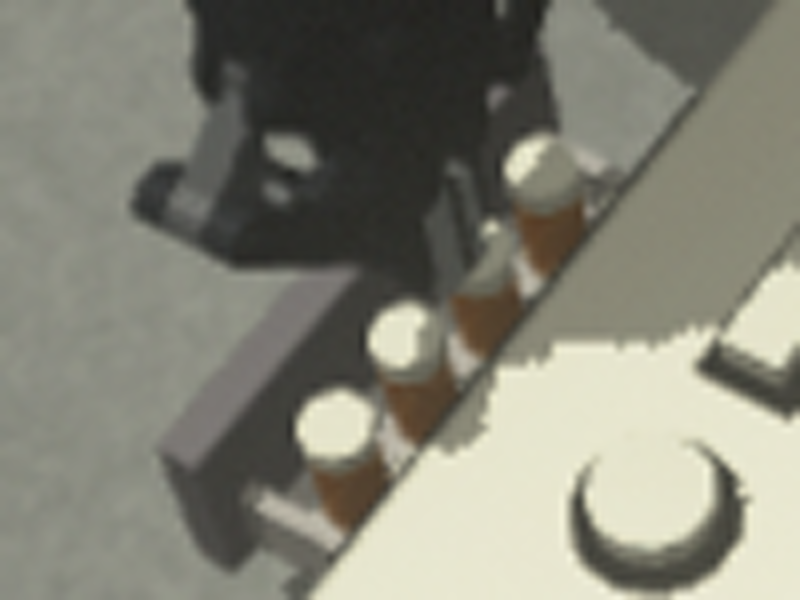

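The tray has not moved. Both cameras show the shut fingertips ending at z≈0.097, while the reported TCP is at 0.055, so the fingers passed over the panel (outer face at x≈0.550). I'll measure the finger length in the tool frame before moving again.

```bash
python3 - <<'E'
from h import *
np.set_printoptions(precision=4,suppress=True)
f=np.load("w2.npz");d=f['d'];c=dict(bot.camera_params('wrist'));c['T']=c['tool_from_camera']
vv,uu=np.mgrid[0:420,0:560]
o,r=ray('',np.c_[uu.ravel(),vv.ravel()],c);P=o+r*d.ravel()[:,None]
m=(d.ravel()>0)&(d.ravel()<.19)&(P[:,0]<-.02)&(abs(P[:,1])<.06);P=P[m]
for lo in np.arange(-.07,.07,.01):
    q=P[(P[:,2]>=lo)&(P[:,2]<lo+.01)]
    if len(q): i=q[:,0].argmax();print(f"z {lo:.2f}: n{len(q)} max x {np.percentile(q[:,0],99.5):.4f}, y range {q[:,1].min():.3f} {q[:,1].max():.3f}")
# same from scene cam
s=np.load("s2.npz");o,r=ray('scene',np.c_[uu.ravel(),vv.ravel()]);P=o+r*s['d'].ravel()[:,None]
from scipy.spatial.transform import Rotation as R
Q=R.from_quat(s['q']).inv().apply(P-s['pos']);m=(abs(Q[:,1])<.02)&(abs(Q[:,2])<.02)&(Q[:,0]<0.0)&(Q[:,0]>-.1);Q=Q[m]
print(np.histogram(Q[:,0],bins=np.arange(-.1,.001,.005)))
E
```

```text
z -0.07: n2331 max x -0.0215, y range -0.029 0.060
z -0.06: n3841 max x -0.0212, y range -0.028 0.060
z -0.05: n6466 max x -0.0204, y range -0.022 0.060
z -0.04: n8199 max x -0.0206, y range -0.026 0.060
z -0.03: n5629 max x -0.0208, y range -0.025 0.060
z -0.02: n6533 max x -0.0205, y range -0.018 0.060
z -0.01: n8282 max x -0.0212, y range -0.011 0.060
z 0.00: n8135 max x -0.0212, y range -0.012 0.060
z 0.01: n6944 max x -0.0205, y range -0.018 0.060
z 0.02: n5357 max x -0.0210, y range -0.025 0.060
z 0.03: n8094 max x -0.0205, y range -0.025 0.060
z 0.04: n6699 max x -0.0206, y range -0.022 0.060
z 0.05: n4086 max x -0.0213, y range -0.027 0.060
z 0.06: n2304 max x -0.0209, y range -0.029 0.060
z 0.07: n2096 max x -0.0320, y range 0.023 0.060
(array([14, 21, 54, 31, 13, 18, 19, 24, 21, 21, 23, 19,  5,  0, 16, 44, 80,
       27, 33, 35]), array([-0.1  , -0.095, -0.09 , -0.085, -0.08 , -0.075, -0.07 , -0.065,
       -0.06 , -0.055, -0.05 , -0.045, -0.04 , -0.035, -0.03 , -0.025,
       -0.02 , -0.015, -0.01 , -0.005,  0.   ]))
```

```bash
python3 - <<'E'
from h import *
f=np.load("w1.npz");d=f['d'];c=dict(bot.camera_params('wrist'));c['T']=c['tool_from_camera']
vv,uu=np.mgrid[0:420,0:560]
o,r=ray('',np.c_[uu.ravel(),vv.ravel()],c);P=o+r*d.ravel()[:,None]
m=(d.ravel()>0)&(d.ravel()<.19);P=P[m]
for lo in np.arange(-.09,.09,.01):
    q=P[(P[:,2]>=lo)&(P[:,2]<lo+.01)]
    if len(q): print(f"z {lo:.2f}: n{len(q)} max x {np.percentile(q[:,0],99.5):.4f}, y {np.percentile(q[:,1],1):.3f} {np.percentile(q[:,1],99):.3f}")
E
```

```text
z -0.06: n1377 max x -0.1097, y 0.012 0.015
z -0.05: n3687 max x -0.0986, y 0.002 0.014
z -0.04: n5400 max x -0.0870, y -0.007 0.014
z -0.03: n3227 max x -0.0815, y -0.007 0.015
z -0.02: n3956 max x -0.0475, y 0.007 0.021
z -0.01: n6184 max x -0.0433, y -0.007 0.020
z -0.00: n6065 max x -0.0429, y -0.008 0.020
z 0.01: n4480 max x -0.0465, y 0.007 0.021
z 0.02: n2991 max x -0.0812, y -0.007 0.015
z 0.03: n5223 max x -0.0858, y -0.007 0.014
z 0.04: n3998 max x -0.0973, y 0.002 0.014
z 0.05: n1647 max x -0.1088, y 0.012 0.015
```

The shut fingertips really end about 42 mm behind the reported TCP, and the links start at 81 mm. From here I'll use tip z = reported z + 0.042. Next I back off, lower, and push.

Emit:
apply_moves:
  targets: [-0.02,-0.1,0,0,0,0,0,-0.02,-0.2,0,0,0,0,0,-0.02,-0.22,0,0,0,0,0,0.05,-0.22,0,0,0,0,0,0.12,-0.22,0,0,0,0,0,0.16,-0.22,0,0,0,0,0,0.16,-0.22,0,0,0,0,0,0.16,-0.22,0,0,0,0,0]

```text
clock: 3.92
eef_pos: [0.5114, -0.1049, 0.015]
tool_rot: [0.497, 0.503, -0.496, 0.504]
ft_force: [-0.2, -0.2, 0.5]
grip_width: -0.0001
```

```bash
python3 to.py .566 -.104 .016
```

```text
3.9167 [ 0.5114 -0.1049  0.015 ] [-0.1681 -0.1781  0.4912] -6.537477246585787e-05
shift [-0.0041  0.2183 -0.0008] turn [-0.0033 -0.0007 -0.0012]
```

Emit:
apply_moves:
  targets: [0,0.04,0,0,0,0,0,0,0.08,0,0,0,0,0,0,0.1,0,0,0,0,0,0,0.12,0,0,0,0,0,0,0.14,0,0,0,0,0]

```text
clock: 4.33
eef_pos: [0.5469, -0.1047, 0.016]
tool_rot: [0.497, 0.503, -0.496, 0.504]
ft_force: [-3.0, 0.4, 2.0]
grip_width: -0.0002
```

Emit:
apply_moves:
  targets: [0,0.02,0,0,0,0,0,0,0.03,0,0,0,0,0,0,0.045,0,0,0,0,0,0,0.06,0,0,0,0,0]

```text
clock: 4.67
eef_pos: [0.5619, -0.1044, 0.0155]
tool_rot: [0.497, 0.503, -0.496, 0.504]
ft_force: [-3.3, -0.3, 2.0]
grip_width: 0.0002
```

Contact shows the expected ~2.5–3 N. Now I'll ease it to the hard stop.

Emit:
apply_moves:
  targets: [0,0.008,0,0,0,0,0,0,0.016,0,0,0,0,0,0,0.016,0,0,0,0,0]

```text
clock: 4.92
eef_pos: [0.5664, -0.1043, 0.0154]
tool_rot: [0.497, 0.503, -0.496, 0.504]
ft_force: [-1.6, -0.2, 0.7]
grip_width: -0.0002
```

Emit:
apply_moves:
  targets: [0,0.006,0,0,0,0,0,0,0.012,0,0,0,0,0,0,0.012,0,0,0,0,0]

```text
clock: 5.17
eef_pos: [0.5667, -0.1043, 0.0153]
tool_rot: [0.496, 0.504, -0.497, 0.503]
ft_force: [-7.9, -0.6, 5.2]
grip_width: 0.0001
```

Emit:
apply_moves:
  targets: [0,0.01,0,0,0,0,0,0,0.01,0,0,0,0,0]

```text
clock: 5.33
eef_pos: [0.5665, -0.1043, 0.0152]
tool_rot: [0.495, 0.505, -0.498, 0.502]
ft_force: [-14.4, -0.7, 10.0]
grip_width: -0.0
```

Emit:
apply_moves:
  targets: [0,-0.05,0,0,0,0,0,0,-0.12,0,0,0,0,0,0,-0.18,0,0,0,0,0,-0.14,-0.18,0,0,0,0,0,-0.28,-0.18,0,0,0,0,0,-0.42,-0.18,0,0,0,0,0,-0.5,-0.18,0,0,0,0,0,-0.5,-0.18,0,0,0,0,0,-0.5,-0.18,0,0,0,0,0]

```text
clock: 6.08
eef_pos: [0.5281, -0.1051, 0.1421]
tool_rot: [0.498, 0.501, -0.495, 0.505]
ft_force: [0.6, 0.8, -0.6]
grip_width: -0.0003
```

```bash
python3 to.py .631 -.195 .110;python3 look.py wrist w3; python3 look.py scene s3 150 180 390 380
```

```text
6.0833 [ 0.5281 -0.1051  0.1421] [ 0.595   0.7632 -0.5559] -0.00025682231592669613
shift [0.1318 0.4057 0.3653] turn [-0.0032  0.0016 -0.0148]
scale 3.0
```

View pics/w3.png

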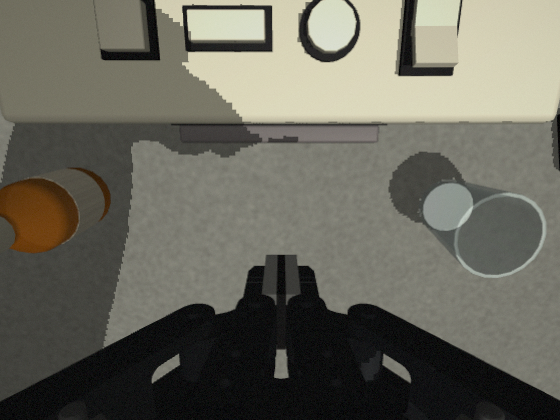

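View pics/s3.png

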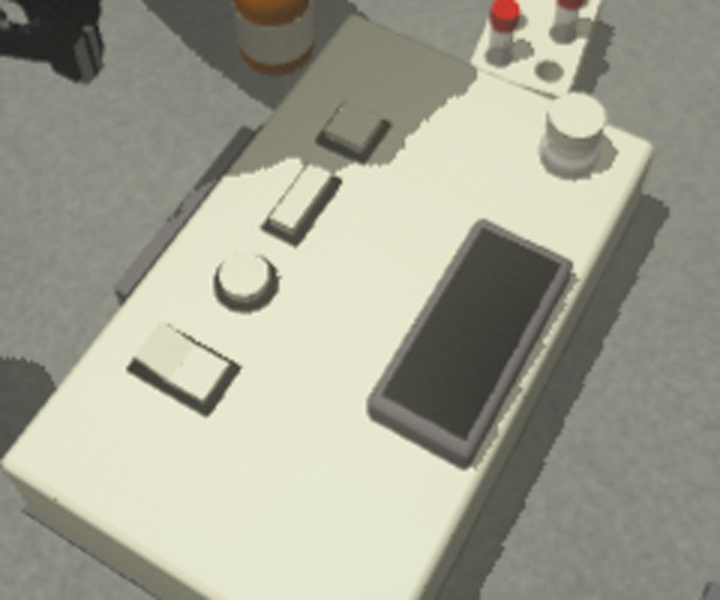

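Tray home: its panel stands close against the front (rows 123-142 in the wrist view), and the fingers stalled at about 14 N. The rocker's raised half is at about (436,46). Next I measure the rocker.

```bash
python3 - <<'E'
from h import *
np.set_printoptions(precision=4,suppress=True)
f=np.load("w3.npz");d=f['d'];par=wpar(f)
for u,v in [(425,30),(436,30),(436,40),(436,50),(436,60),(450,45),(420,45),(436,15),(330,24)]:
    o,r=ray('',[(u,v)],par);print(u,v,o+r[0]*d[v,u])
print(wz(f,[(415,66),(457,66)],.108),wz(f,[(331,27)],.103))
E
python3 to.py .632 -.194 .11
```

```text
425 30 [ 0.6446 -0.1868  0.1022]
436 30 [ 0.6446 -0.1929  0.1025]
436 40 [ 0.6393 -0.1934  0.1032]
436 50 [ 0.6335 -0.1928  0.1063]
436 60 [ 0.6279 -0.1926  0.1087]
450 45 [ 0.6365 -0.2012  0.1045]
420 45 [ 0.6363 -0.184   0.1046]
436 15 [ 0.6522 -0.1919  0.1023]
330 24 [ 0.6466 -0.1321  0.1038]
[[ 0.6247 -0.1813  0.108 ]
 [ 0.625  -0.2053  0.108 ]] [[ 0.6453 -0.1328  0.103 ]]
6.1833 [ 0.5257 -0.1047  0.1394] [-0.6603 -0.0597  0.1173] 0.00023328825377710746
shift [0.1177 0.4201 0.3633] turn [-0.0033 -0.0009 -0.0021]
```

Emit:
apply_moves:
  targets: [0,0.1,0.09,0,0,0,0,0,0.2,0.18,0,0,0,0,0,0.31,0.27,0,0,0,0,0,0.415,0.355,0,0,0,0,0.1,0.415,0.355,0,0,0,0,0.19,0.415,0.355,0,0,0,0,0.19,0.415,0.355,0,0,0,0,0.19,0.415,0.355,0,0,0,0]

```text
clock: 6.85
eef_pos: [0.6285, -0.1914, 0.0893]
tool_rot: [0.496, 0.505, -0.497, 0.501]
ft_force: [0.4, 0.3, 0.6]
grip_width: 0.0003
```

```bash
python3 to.py .6305 -.193 .058;python3 look.py wrist w4;python3 look.py scene s4 150 180 390 380
```

```text
6.85 [ 0.6285 -0.1914  0.0893] [0.35  0.326 0.64 ] 0.0003141031106672833
shift [0.1249 0.0088 0.007 ] turn [-0.0035 -0.0051  0.0111]
scale 3.0
```

View pics/w4.png

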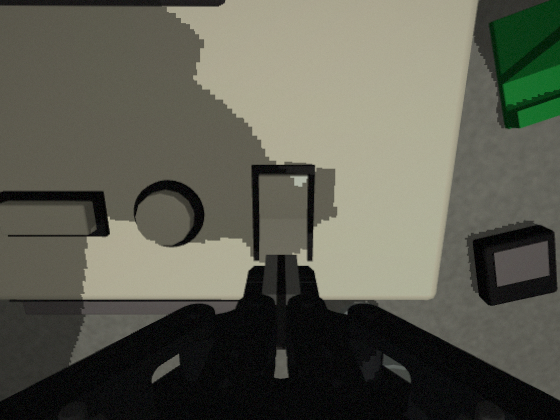

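View pics/s4.png

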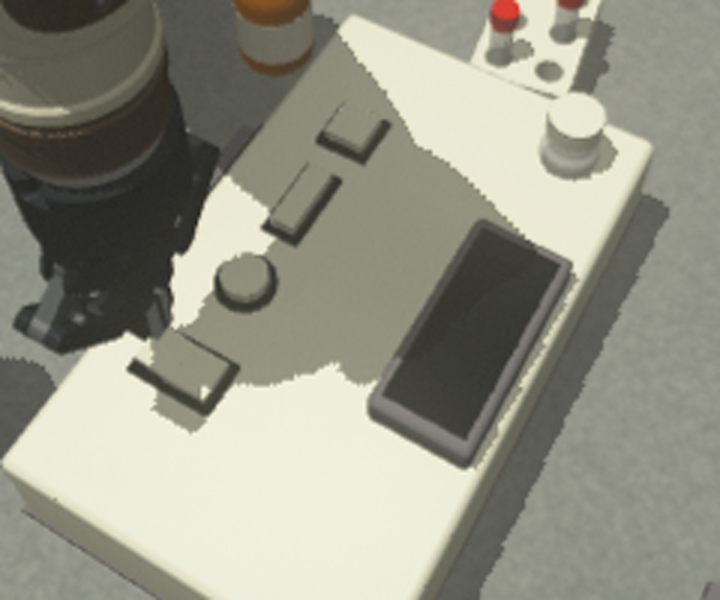

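Emit:
apply_moves:
  targets: [0.03,0.006,0.005,0,0,0.01,0,0.06,0.006,0.005,0,0,0.01,0,0.08,0.006,0.005,0,0,0.01,0,0.09,0.006,0.005,0,0,0.01,0,0.1,0.006,0.005,0,0,0.01,0,0.1,0.006,0.005,0,0,0.01,0]

```text
clock: 7.45
eef_pos: [0.632, -0.1933, 0.0678]
tool_rot: [0.498, 0.502, -0.495, 0.505]
ft_force: [-2.1, 0.3, 1.2]
grip_width: 0.0004
```

Emit:
apply_moves:
  targets: [0.008,0,0,0,0,0,0,0.016,0,0,0,0,0,0,0.016,0,0,0,0,0,0]

```text
clock: 7.7
eef_pos: [0.6328, -0.1935, 0.0641]
tool_rot: [0.498, 0.502, -0.495, 0.505]
ft_force: [-0.3, -0.4, 1.2]
grip_width: -0.0
```

Emit:
apply_moves:
  targets: [0.008,-0.004,0,0,0,0,0,0.016,-0.004,0,0,0,0,0,0.016,-0.004,0,0,0,0,0]

```text
clock: 7.95
eef_pos: [0.633, -0.1935, 0.0639]
tool_rot: [0.499, 0.5, -0.494, 0.507]
ft_force: [-5.8, 2.2, 16.6]
grip_width: -0.0002
```

Emit:
apply_moves:
  targets: [0.008,0,0,0,0,0,0,0.016,0,0,0,0,0,0,0.016,0,0,0,0,0,0]

```text
clock: 8.2
eef_pos: [0.6332, -0.1936, 0.0637]
tool_rot: [0.5, 0.5, -0.493, 0.507]
ft_force: [-11.8, 4.2, 30.7]
grip_width: -0.0002
```

Stalled at reported z 0.0637 with 30 N. I'll look before going any further.

```bash
python3 look.py wrist w5 180 120 400 285;python3 look.py scene s5 180 250 260 330
```

```text
scale 3.6363636363636362
scale 7.5
```

View pics/w5.png

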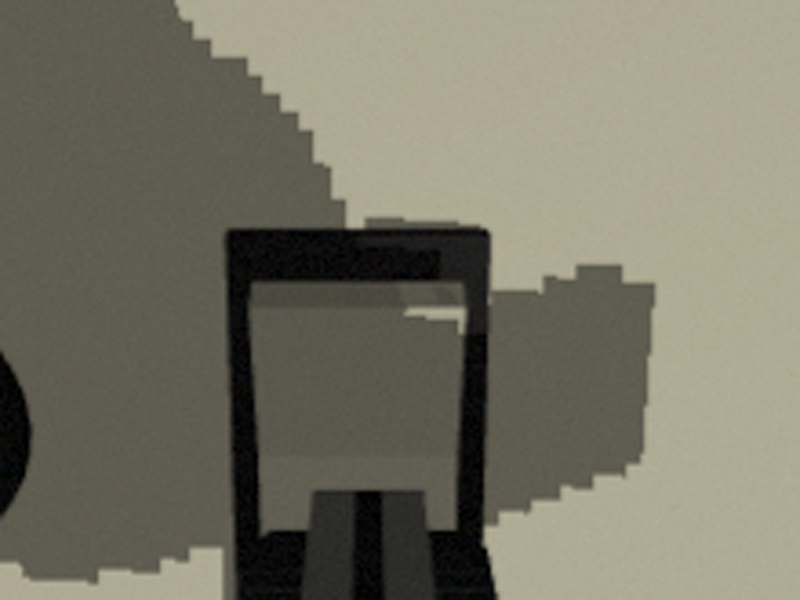

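View pics/s5.png

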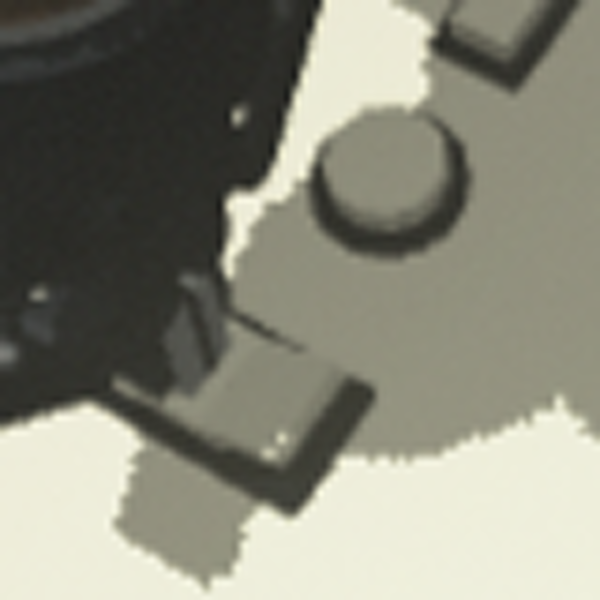

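```bash
python3 - <<'E'
from h import *
np.set_printoptions(precision=4,suppress=True)
f=np.load("w5.npz");d=f['d'];par=wpar(f)
for v in range(190,258,6):
    o,r=ray('',[(278,v)],par);print(v,o+r[0]*d[v,278])
E
```

```text
190 [ 0.6706 -0.1925  0.0949]
196 [ 0.6679 -0.1926  0.0948]
202 [ 0.6681 -0.1926  0.1065]
208 [ 0.6658 -0.1926  0.1072]
214 [ 0.6629 -0.1927  0.1061]
220 [ 0.6603 -0.1927  0.1059]
226 [ 0.6573 -0.1927  0.105 ]
232 [ 0.6543 -0.1928  0.1039]
238 [ 0.6513 -0.1928  0.1031]
244 [ 0.6476 -0.1928  0.1007]
250 [ 0.6444 -0.1929  0.0999]
256 [ 0.6443 -0.1929  0.1064]
```

Emit:
apply_moves:
  targets: [-0.06,0,0,0,0,0,0,-0.12,0,0,0,0,0,0,-0.16,-0.06,0,0,0,0,0,-0.16,-0.14,0,0,0,0,0,-0.16,-0.14,0,0,0,0,0,-0.16,-0.14,0,0,0,0,0]

```text
clock: 8.8
eef_pos: [0.5962, -0.1939, 0.0959]
tool_rot: [0.499, 0.502, -0.495, 0.505]
ft_force: [-0.3, 1.2, -0.6]
grip_width: 0.0
```

```bash
python3 look.py wrist w6 180 80 400 245; python3 to.py .6465 -.1325 .075;python3 - <<'E'
from h import *
np.set_printoptions(precision=4,suppress=True)
f=np.load("w6.npz");d=f['d'];par=wpar(f)
for v in range(140,240,5):
    o,r=ray('',[(280,v)],par);print(v,o+r[0]*d[v,280])
E
```

```text
scale 3.6363636363636362
8.85 [ 0.5969 -0.194   0.0958] [0.5911 1.0593 0.0256] -0.00019261057547808921
shift [ 0.0846  0.2012 -0.2431] turn [-0.0039 -0.0001 -0.0158]
140 [ 0.6535 -0.1935  0.1027]
145 [ 0.6511 -0.1935  0.103 ]
150 [ 0.6487 -0.1936  0.103 ]
155 [ 0.646  -0.1936  0.1014]
160 [ 0.6435 -0.1936  0.1014]
165 [ 0.6409 -0.1937  0.1004]
170 [ 0.6385 -0.1937  0.1016]
175 [ 0.636  -0.1937  0.1015]
180 [ 0.6333 -0.1938  0.1009]
185 [ 0.6309 -0.1938  0.1019]
190 [ 0.6281 -0.1938  0.1012]
195 [ 0.6254 -0.1939  0.1007]
200 [ 0.6214 -0.1939  0.0955]
205 [ 0.6176 -0.1939  0.0918]
210 [ 0.6147 -0.194   0.0915]
215 [ 0.6117 -0.194   0.0911]
220 [ 0.6085 -0.1941  0.0903]
225 [ 0.6059 -0.1941  0.0912]
230 [ 0.6033 -0.1941  0.0924]
235 [ 0.5997 -0.1942  0.0906]
```

View pics/w6.png

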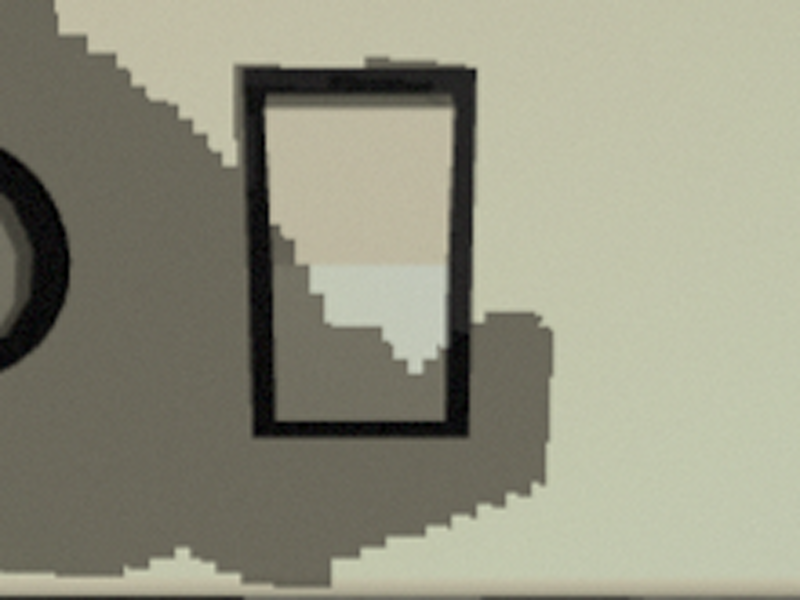

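The rocker is tipped right over: the front half is level at z≈0.101 and the far end stands up at 0.107. The contact gives a tip offset of about 37 mm. Now the round key.

Emit:
apply_moves:
  targets: [0,0.06,-0.08,0,0,0,0,0,0.13,-0.16,0,0,-0.01,0,0,0.2,-0.24,0,0,-0.01,0,0,0.2,-0.24,0,0,-0.01,0,0.04,0.2,-0.24,0,0,-0.01,0,0.04,0.2,-0.24,0,0,-0.01,0,0.04,0.2,-0.24,0,0,-0.01,0]

```text
clock: 9.43
eef_pos: [0.6444, -0.1336, 0.0843]
tool_rot: [0.497, 0.504, -0.497, 0.503]
ft_force: [-0.8, -0.8, 0.6]
grip_width: -0.0
```

```bash
python3 to.py .6465 -.1325 .061; python3 look.py wrist w7 140 110 420 320
```

```text
9.4333 [ 0.6444 -0.1336  0.0843] [-0.7797 -0.8194  0.6082] -4.60070686510643e-05
shift [ 0.0933  0.0085 -0.0044] turn [-0.0048 -0.0009  0.0024]
scale 2.857142857142857
```

View pics/w7.png

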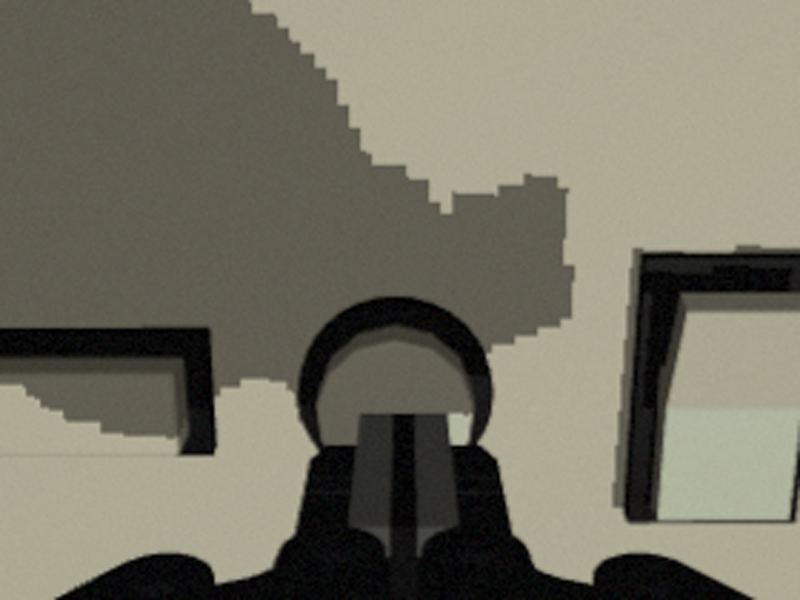

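Emit:
apply_moves:
  targets: [0.03,0.008,-0.004,0,0,0,0,0.06,0.008,-0.004,0,0,0,0,0.08,0.008,-0.004,0,0,0,0,0.1,0.008,-0.004,0,0,0,0,0.115,0.008,-0.004,0,0,0,0,0.115,0.008,-0.004,0,0,0,0,0.115,0.008,-0.004,0,0,0,0,0.115,0.008,-0.004,0,0,0,0]

```text
clock: 10.15
eef_pos: [0.6475, -0.1327, 0.0609]
tool_rot: [0.497, 0.502, -0.496, 0.505]
ft_force: [-7.5, 0.3, 15.4]
grip_width: -0.0001
```

Bottomed: z is 0.061 as predicted, with 15 N against the 5 N spring. I'll keep holding, then release.

Emit:
apply_moves:
  targets: [0.006,0,0,0,0,0,0,0.006,0,0,0,0,0,0,0.006,0,0,0,0,0,0,0.006,0,0,0,0,0,0,0.006,0,0,0,0,0,0,0.006,0,0,0,0,0,0,0.006,0,0,0,0,0,0,0.006,0,0,0,0,0,0,0.006,0,0,0,0,0,0]

```text
clock: 10.9
eef_pos: [0.6476, -0.1328, 0.0607]
tool_rot: [0.498, 0.502, -0.496, 0.505]
ft_force: [-9.9, 0.7, 21.3]
grip_width: -0.0001
```

Emit:
apply_moves:
  targets: [-0.12,0,0,0,0,0,0,-0.26,0,0,0,0,0,0,-0.4,0,0,0,0,0,0,-0.5,-0.1,0,0,0,0,0,-0.5,-0.25,0,0,0,0,0,-0.5,-0.4,0,0,0,0,0,-0.5,-0.5,0,0,0,0,0,-0.5,-0.5,0,0,0,0,0,-0.5,-0.5,0,0,0,0,0]

```text
clock: 11.65
eef_pos: [0.5214, -0.134, 0.181]
tool_rot: [0.497, 0.503, -0.496, 0.504]
ft_force: [0.0, 0.3, 0.3]
grip_width: -0.0002
```

```bash
python3 to.py; python3 look.py scene s8; python3 look.py wrist w8;python3 look.py top t8;  python3 - <<'E'
from h import *
np.set_printoptions(precision=4,suppress=True)
f=np.load("s8.npz");d=f['d'];c=bot.camera_params('scene')
for n,u,v in [('round',231,272),('bar',250,246),('sq',267,222),('rock front',203,298),('rock back',217,304),('deck',240,310)]:
    o,r=ray('',[(u,v)],c);print(n,o+r[0]*np.median(d[v-1:v+2,u-1:u+2]))
E
```

```text
11.65 [ 0.5214 -0.134   0.181 ] [0.049  0.3169 0.2514] -0.00016962282823182676
round [ 0.6487 -0.1353  0.1028]
bar [ 0.648  -0.076   0.1027]
sq [ 0.6461 -0.0159  0.1016]
rock front [ 0.6357 -0.1957  0.0996]
rock back [ 0.6631 -0.1946  0.1059]
deck [ 0.6946 -0.1789  0.0895]
```

View pics/s8.png

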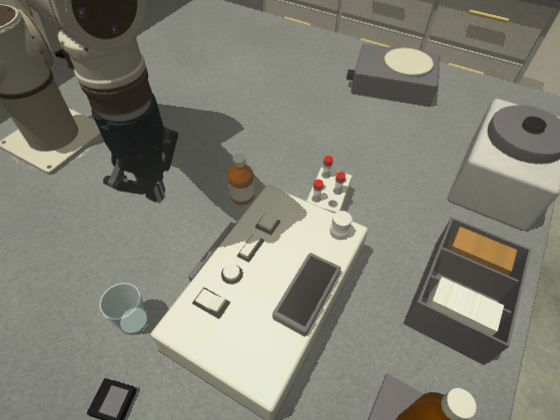

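View pics/w8.png

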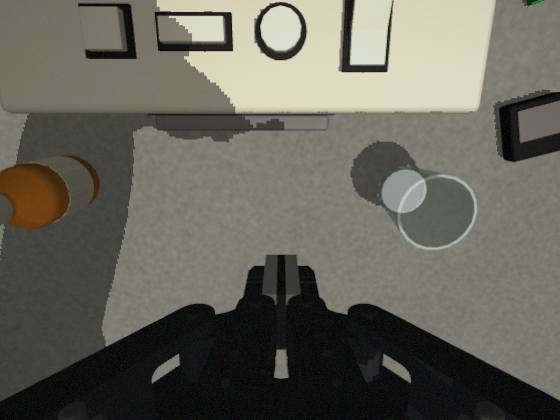

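View pics/t8.png

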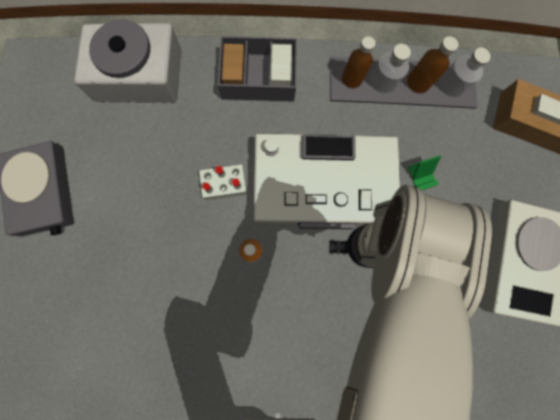

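```bash
python3 - <<'E'
from h import *
np.set_printoptions(precision=4,suppress=True)
f=np.load("w8.npz");d=f['d'];par=wpar(f)
print(wz(f,[(300,130),(300,115)],.083),wz(f,[(400,111)],.09))
for v in (106,118,124,128):
    o,r=ray('',[(310,v)],par);print(v,o+r[0]*d[v,310])
E
```

```text
[[ 0.5793 -0.1492  0.083 ]
 [ 0.5906 -0.1489  0.083 ]] [[ 0.5945 -0.2232  0.09  ]]
106 [ 0.5972 -0.1557  0.0906]
118 [ 0.5885 -0.1566  0.0845]
124 [ 0.584  -0.1567  0.0845]
128 [ 0.581  -0.1569  0.0836]
```

```bash
python3 -c "
from workcell import bot
print(bot.job_done())"
```

```text
the job is handed in; nothing more can be done
None
```

I pushed the tray home, tipped the rocker right over, then held the round key fully down for about a second and let go. I handed the job in at about 11.8 s.

- **Tray:** the fingers stalled against the hard stop at about 14 N along the push. The panel face now measures x ≈ 0.579 m, where the home position should put it.
- **Rocker:** I pressed it to about 31 N at its stop. Its front half now lies level at about 0.100 m and the far half stands up.
- **Round key:** it was at the bottom for about 1 s at 15–21 N, and its top is back up at 0.103 m.
- **Other keys and bystanders:** the square and bar keys still measure as up (about 0.102–0.103 m) and were never touched. The bottle, jar, rack, stand, beaker and timer look unmoved in the final pictures.

**Disagreement:** the shut fingertips ended about 37–42 mm behind the reported TCP. Because of that, my first push passed over the tray panel without contact and moved nothing I could see. I corrected the height from the camera measurements, and the later contacts gave about 37 mm.

**Smaller mismatch:** the top and scene cameras differed by about 5 mm on the key positions. I used the wrist camera's values for the presses.

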